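# Fit-test two eyepiece sleeves on the gauge post

## Robot

A 7-joint arm with a two-finger parallel gripper is mounted at the origin on the work surface. World frame = base frame: x ahead of the robot, y to its left, z up, the work surface at z = 0. Lengths are in mm, angles in rad, forces in N, time in s.
With the tool pointing down it reaches from about 425 to 950 mm from the base axis. Payload 16.7 kg.
Tool frame: the origin (TCP) lies at the very end of the fingers, on their centre line; the grasp point (between the pads) lies 19 mm behind it; z points along the fingers, y is the line along which they close (so a half turn about z gives the same grasp; the last joint's range is limited). The gripper opens to 94 mm and grips with 3 to 60 N. Pads are 16 mm wide; open, the fingers measure 119 mm over their backs; the gripper's body (75 mm by 177 mm) begins 78 mm behind the grasp point.
Start: joints at [1.03, 0.426, 0.074, 1.606, -0.034, 1.111, -0.067], TCP at [257.093, -624.081, 205.467] pointing down, gripper open.
Joint ranges: [-2.85, 2.85], [-0.5, 2.14], [-1.23, 1.37], [0.21, 2.46], [-1.02, 4.16], [0.16, 2.05], [-2.73, 2.73]. Speed limits (rad/s): [1.89, 1.89, 2.39, 2.39, 3.01, 3.01, 3.01].

## Interface

Orientations are given as [roll, pitch, yaw] about the fixed x, y, z axes, in that order (R = Rz(yaw) Ry(pitch) Rx(roll)).
In Python, from station import state, camera, camera_params, hand_in gives the robot as it stands.
- The arm moves only by the tool step_arm, never from a script. Its arguments are lists of equal length, an entry for each row: "fingers": the finger opening in cm, from 0 to 9.4; "travel": the shift along the tool's x, y, z in cm, a list of three; "turn": the turn about the tool's z in degrees. A call has exactly 8 rows; each row shifts and turns the commanded pose from where the row before left it, along the tool's axes as they then stand; what a row does not reach is not made up. A row lasts 1/12 s, in which the tool goes at most 41.7 mm and 7.16 degrees, less where a joint would pass 70% of its speed; a pose out of reach is approached as far as the arm can. A call is refused whole if a number of a shift passes 4.17 or a number of a turn 7.16, either way. A call with a gripper value outside its range is refused whole. The fingers move at their own pace and stop on an object; "newtons" is the grip in N (left out, the last holds). Time passes only in rows, so rows that do not move let the fingers close, or fill a call up. It gives the time, the measured TCP pose, the force, the opening and the grip force at its end, in the units of the state.
- state(): the state, without advancing time (a new reading comes with each control period).
- camera(name): name is "scene" or "side" or "wrist"; returns the picture (384x512x3 uint8, blue, green, red); there is no depth.
- camera_params(name): a dict with "mtx" (3x3 intrinsics, pixels), "k1" (the pictures are not rectified: a ray, as slopes to the right and down, at radius r is drawn at 1 + k1 r^2 times it, then the intrinsics apply), "position" and "attitude" of the camera in the world. Camera axes: x right, y down, z forward; pixel columns grow to the right and rows downward; lengths in mm; the calibration is good to about 2 mm. A picture is of the moment at which its call begins: read the wrist's pose just before it. camera_params takes no time and is no camera call; for the wrist camera it gives the pose at the moment of the call.
- hand_in(): hands the job in; it is judged then, once.
The state is a dict: "time_s": time; "joint_positions": joint angles; "qd": joint speeds; "joint_efforts": joint torques, N m; "eef_pos": TCP position; "tcp_rot": TCP orientation; "wrist_force": force on the tool from outside, world axes, zero at the start; "wrist_torque": the same for the moment, N m; "finger_gap": finger opening in mm; "grip_force": force on a finger pad.
Only numpy, scipy, OpenCV 4.12 (cv2) and the standard library are available. Lean on these libraries where they do the work, as an engineer would, in place of code of your own. Each camera call takes 0.05 s, during which the arm holds its last target. There are 200 camera calls.

## Task

Two aluminium eyepiece sleeves stand on the microscope bench; they look alike from outside, but only one has a bore wide enough to go over the steel gauge post. Slide that one down over the post until it sits flat on the gauge's base, and stand the other, whose bore is too tight for the post, upright inside the shallow white enamelled tray. Let go of both; either may be done first.

Things in the scene. Friction and masses are not known exactly. Their poses are not given: they have to be found in the camera images.
- sleeve_wide: The sleeve that fits: a plain aluminium tube, 40 mm outside diameter, 50 mm tall, with a through bore of 30 mm (wall 5 mm), open at both ends. It starts standing upright on the bench, about 70 g. Origin: centre of its lower end; z along its axis, up.
- sleeve_tight: The sleeve that does not fit: the same aluminium tube outside, 40 mm diameter and 50 mm tall, but with a narrow through bore of 16 mm (wall 12 mm). It starts standing upright on the bench, about 120 g. Origin: centre of its lower end; z along its axis, up. The two sleeves may have changed places with each other and with a black eyepiece of similar size, which is not part of the job.
- gauge: The fit gauge, fixed to the bench: a round dark steel base, 90 mm diameter and 12 mm thick, with one upright bright steel post in its centre. The post is 22 mm in diameter up to 52 mm above the bench, then tapers to 10 mm at its tip, 67 mm above the bench. Origin: centre of the base's underside, on the bench and on the post's axis; z up. A sleeve that is fully home has its lower end on the base, 12 mm above the bench.
- tray: The shallow open tray of white enamelled steel, empty, fixed to the bench: 150 mm (its x) by 130 mm (its y) outside, 15 mm high, walls and floor 4 mm thick. Origin: centre of its underside, on the bench; z up. The gauge and the tray may have changed places.
There are look-alikes about, which are no part of the job. Leave any turquoise look-alike of the gauge alone.

How it is judged:
By the outcome, as a careful person would: the job done as asked, in the order asked, and still so for the second after the job is handed in, with the robot touching nothing.
It also fails if it takes over 66 s, if anything falls off the work surface, if the arm or the gripper's body presses on something with over 40 N, if the wrist force passes 120 N, or if a joint passes its speed limit or range.

## Working session

There is one attempt and no reset: what is moved stays moved. The work goes in short steps, Python scripts to look and compute and a tool call to move; the robot and the scene stay as the last step left them, time stands still between calls to the robot, and variables do not carry over. Pictures are saved under pics/ and viewed, at most 10 in all, crops included, and the job is handed in when it is done.

Besides the shell and the picture viewer there is one more tool, called after "Request:" by a JSON object that holds its "api" and its "payload". step_arm: Moves the arm, as the interface text tells. Its arguments: {"type":"object","properties":{"fingers":{"type":"array","items":{"type":"number"}},"travel":{"type":"array","items":{"type":"array","items":{"type":"number"}}},"turn":{"type":"array","items":{"type":"number"}},"newtons":{"type":"number"}},"required":["fingers","travel","turn"]}

```bash
mkdir -p pics; cat > h.py <<'E'
import numpy as np, cv2
from station import state, camera, camera_params, hand_in
from scipy.spatial.transform import Rotation as R
def pose(p):
    a=np.array(p["attitude"],float)
    M=a if a.shape==(3,3) else (R.from_euler('xyz',a).as_matrix() if a.size==3 else R.from_quat(a).as_matrix())
    return M,np.array(p["position"],float)
def at(p,u,v,z):
    K=np.array(p["mtx"],float); d=np.array([(u-K[0,2])/K[0,0],(v-K[1,2])/K[1,1]]); s=d.copy()
    for _ in range(20): s=d/(1+p["k1"]*(s@s))
    M,t=pose(p); r=M@np.array([*s,1]); return (t+r*(z-t[2])/r[2]).round(1)
E
python3 - <<'E'
from h import *
a=camera("scene");b=camera("side")
for n in("scene","side","wrist"): print(n,camera_params(n))
print(state())
cv2.imwrite("pics/a.png",cv2.resize(a,(800,600)));cv2.imwrite("pics/b.png",cv2.resize(b,(800,600)))
E
```

```text
scene {'mtx': array([[428.00632415,   0.        , 258.05289343],
       [  0.        , 428.00632415, 189.05513258],
       [  0.        ,   0.        ,   1.        ]]), 'k1': -0.1265680407812121, 'position': array([ 906.43393816, -513.7204042 ,  870.63575385]), 'attitude': array([-2.50145869, -0.00387527,  0.70320192])}
side {'mtx': array([[444.73292794,   0.        , 260.14050178],
       [  0.        , 444.73292794, 186.87127539],
       [  0.        ,   0.        ,   1.        ]]), 'k1': -0.12709068289067846, 'position': array([ 142.14717838, 1011.19938671,  830.12462717]), 'attitude': array([-2.20840288,  0.01173088, -2.81754062])}
wrist {'mtx': array([[281.64928405,   0.        , 252.33883813],
       [  0.        , 281.64928405, 187.03793734],
       [  0.        ,   0.        ,   1.        ]]), 'k1': -0.039225885797765696, 'position': array([ 322.38232876, -597.75058922,  384.00626182]), 'attitude': array([ 2.89783038e+00,  9.46779897e-04, -1.18031230e+00])}
{'time_s': 0.1, 'joint_positions': array([ 1.0305103 ,  0.42665458,  0.07391002,  1.60655598, -0.03412703,
        1.11078888, -0.06712032]), 'qd': array([-0.00148839, -0.00242653,  0.00031322, -0.00197957, -0.0003656 ,
        0.00055847, -0.00068581]), 'joint_efforts': array([ 7.74387794e-03, -9.37459087e+01,  3.67715076e+00, -4.55043197e+01,
       -4.85870289e-02,  1.68677245e-02,  2.13597161e-05]), 'eef_pos': array([ 256.91328308, -623.76325641,  204.8515358 ]), 'tcp_rot': array([-3.14044974e+00,  7.88153359e-05,  3.90669792e-01]), 'wrist_force': array([ 1.25540162, -0.45904034, -0.86221839]), 'wrist_torque': array([ 0.02834458, -0.02231133,  0.0244563 ]), 'grip_force': 0.0, 'finger_gap': 94.16549802665777}
```

View pics/a.png

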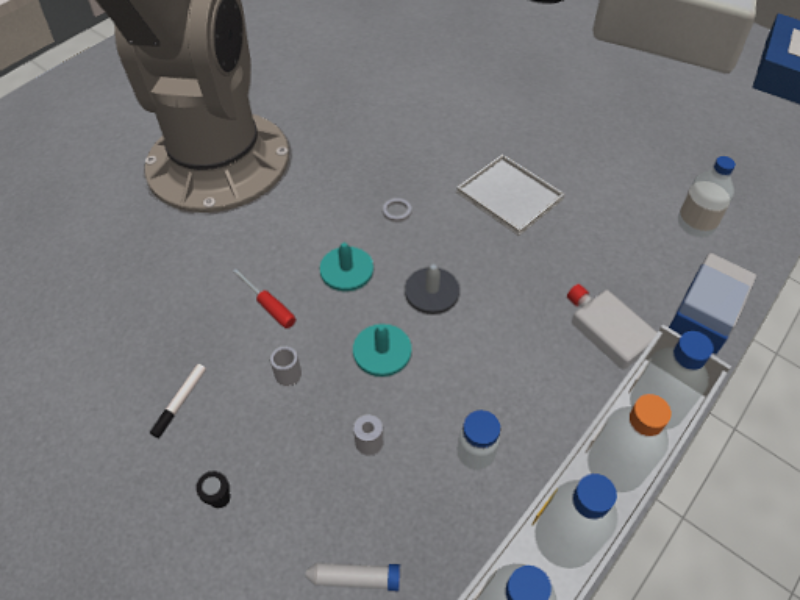

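View pics/b.png

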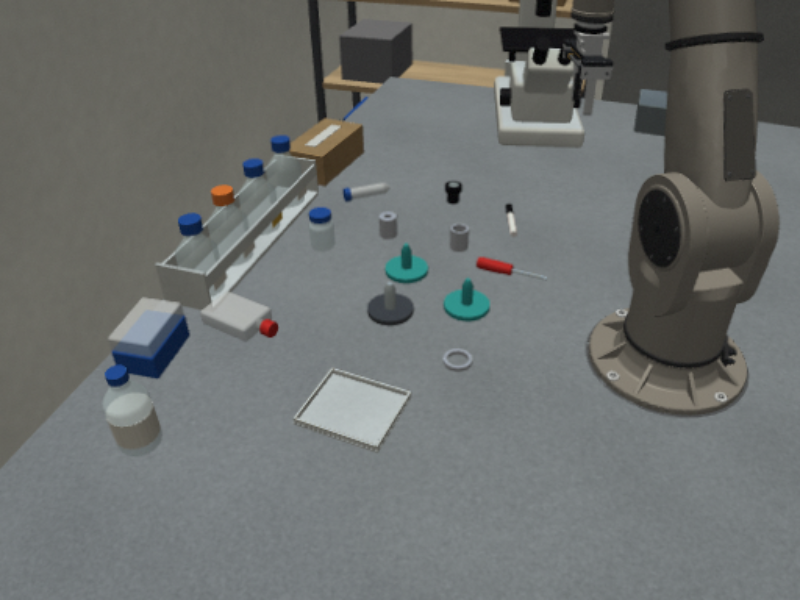

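Scene view (800x600 scale): wide sleeve has its top centre at (285,356), tight sleeve (thick rim) at (368,426), and gauge base centre is (432,290) with post tip (434,266). The tray centre is (511,193). The turquoise gauges are at (347,268) and (382,348).

```bash
python3 - <<'E'
from h import *
p=camera_params("scene");s=camera_params("side")
f=lambda p,u,v,z:at(p,u*.64,v*.64,z)
for n,q,u,v,z in [("wide",p,285,356,50),("wide",s,459,230,50),("tight",p,368,426,50),("tight",s,388,217,50),("tip",p,434,265,67),("tip",s,390,284,67),("base",p,432,290,12),("base",s,390,308,12),("tr",p,504,157,15),("tr",p,563,193,15),("tr",p,520,229,15),("tr",p,458,188,15),("tq1",p,347,268,12),("tq2",p,382,348,12)]: print(n,f(q,u,v,z))
a=state();t=a["eef_pos"];Rm=R.from_euler('xyz',a["tcp_rot"]).as_matrix();print(Rm.round(3))
for g in [f(p,285,356,50),f(p,368,426,50)]: print(Rm.T@(g-t))
M,c=pose(camera_params("wrist"));print("camera in tool",(Rm.T@(c-t)).round(1),(Rm.T@M).round(3))
E
```

```text
wide [ 454.5 -238.8   50. ]
wide [ 449.9 -230.1   50. ]
tight [ 619.  -242.8   50. ]
tight [ 613.9 -236.1   50. ]
tip [520.1  20.7  67. ]
tip [516.1  23.   67. ]
base [523.7  14.6  12. ]
base [516.6  25.9  12. ]
tr [430.3 350.2  15. ]
tr [568.1 341.3  15. ]
tr [558.1 215.4  15. ]
tr [415.1 225.3  15. ]
tq1 [388.3 -41.   12. ]
tq2 [ 535.2 -120.3   12. ]
[[ 0.925  0.381 -0.001]
 [ 0.381 -0.925  0.001]
 [-0.    -0.001 -1.   ]]
[ 329.30861323 -280.53819083  155.14631276]
[ 479.89099824 -214.19674349  155.05862224]
camera in tool [  70.4    0.7 -179.2] [[-0.    -0.97  -0.241]
 [ 1.    -0.     0.   ]
 [-0.    -0.241  0.97 ]]
```

Request:
{"api": "step_arm", "payload": {"fingers": [9, 9, 9, 9, 9, 9, 9, 9], "travel": [[2.75, -2.3, 0], [2.75, -2.3, 0], [2.75, -2.3, 0], [2.75, -2.3, 0], [2.75, -2.3, 0], [2.75, -2.3, 0], [2.75, -2.3, 0], [2.75, -2.3, 0]], "turn": [0, 0, 0, 0, 0, 0, 0, 0]}}

```text
time_s: 0.77
eef_pos: [390.7, -368.4, 205.4]
tcp_rot: [-3.141, 0.0, 0.391]
wrist_force: [-0.4, -0.3, 0.5]
finger_gap: 90.3
grip_force: 0.0
```

Request:
{"api": "step_arm", "payload": {"fingers": [9, 9, 9, 9, 9, 9, 9, 9], "travel": [[2.75, -2.3, 0], [2.75, -2.3, 0], [2.75, -2.3, 0], [2.75, -2.3, 0], [0, 0, 0], [0, 0, 0], [0, 0, 0], [0, 0, 0]], "turn": [0, 0, 0, 0, 5.6, 5.6, 5.6, 5.6]}}

```text
time_s: 1.43
eef_pos: [457.0, -242.9, 205.3]
tcp_rot: [-3.141, 0.001, -0.005]
wrist_force: [0.6, -0.0, -0.4]
finger_gap: 89.9
grip_force: 0.0
```

```bash
python3 - <<'E'
from h import *
print(camera_params("wrist"));a=camera("wrist");s=state()
print(s["eef_pos"],s["tcp_rot"],s["joint_positions"])
cv2.imwrite("pics/c.png",cv2.resize(a,(800,600)))
E
```

```text
{'mtx': array([[281.64928405,   0.        , 252.33883813],
       [  0.        , 281.64928405, 187.03793734],
       [  0.        ,   0.        ,   1.        ]]), 'k1': -0.039225885797765696, 'position': array([ 527.70075742, -243.74685169,  384.38584129]), 'attitude': array([ 2.89743070e+00,  4.71951255e-04, -1.57561686e+00])}
[ 456.93537548 -243.02789961  205.23942458] [-3.14134672e+00  5.08665101e-04 -1.25362039e-02] [ 0.46167691  0.17477291 -0.10922543  1.94896377  0.02218067  1.01954811
 -1.24085925]
```

View pics/c.png

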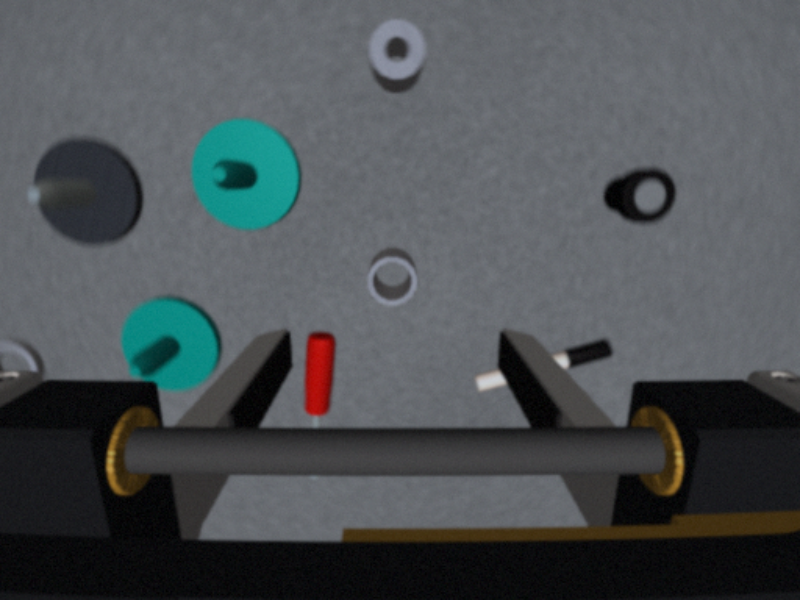

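The wrist view confirms the bores: wide sleeve (thin rim) has its top centre at (393,281), and tight (small bore) is at (397,49). Gauge base centre is (88,190), and the red screwdriver is at (318,375).

```bash
python3 - <<'E'
from h import *
p=camera_params("wrist")
for n,u,v,z in [("wide",393,281,50),("tight",397,49,50),("base",88,190,12),("tip",33,195,67),("screw",320,333,10),("screw",318,410,10)]: print(n,at(p,u*.64,v*.64,z))
print(state()["eef_pos"],state()["tcp_rot"])
E
```

```text
wide [ 453.4 -242.3   50. ]
tight [ 618.7 -247.3   50. ]
base [526.9  13.7  12. ]
tip [524.6  17.9  67. ]
screw [ 397.5 -175.8   10. ]
screw [ 320.8 -169.6   10. ]
[ 456.93537548 -243.02789961  205.23942458] [-3.14134672e+00  5.08665101e-04 -1.25362039e-02]
```

Request:
{"api": "step_arm", "payload": {"fingers": [8, 8, 8, 8, 8, 8, 8, 8], "travel": [[-0.35, -0.07, 1], [0, 0, 2], [0, 0, 2.5], [0, 0, 2.5], [0, 0, 2.5], [0, 0, 2.5], [0, 0, 2], [0, 0, 1]], "turn": [0, 0, 0, 0, 0, 0, 0, 0]}}

```text
time_s: 2.15
eef_pos: [451.7, -241.8, 42.6]
tcp_rot: [-3.14, 0.003, 0.003]
wrist_force: [-0.7, 0.7, 0.0]
finger_gap: 79.9
grip_force: 0.0
```

Request:
{"api": "step_arm", "payload": {"fingers": [8, 8, 8, 8, 8, 3.5, 3.5, 3.5], "travel": [[0, 0, 1], [0, 0, 1], [0, 0, 0.8], [0, 0, 0.4], [0, 0, 0], [0, 0, 0], [0, 0, 0], [0, 0, 0]], "turn": [0, 0, 0, 0, 0, 0, 0, 0], "newtons": 20}}

```text
time_s: 2.82
eef_pos: [454.0, -242.7, 14.1]
tcp_rot: [3.141, -0.001, -0.0]
wrist_force: [0.1, 0.2, 0.1]
finger_gap: 63.3
grip_force: 0.0
```

Request:
{"api": "step_arm", "payload": {"fingers": [3.5, 3.5, 3.5, 3.5, 3.5, 3.5, 3.5, 3.5], "travel": [[0, 0, 0], [0, 0, 0], [0, 0, 0], [0, 0, 0], [0, 0, 0], [0, 0, 0], [0, 0, 0], [0, 0, 0]], "turn": [0, 0, 0, 0, 0, 0, 0, 0]}}

```text
time_s: 3.48
eef_pos: [453.7, -242.5, 13.6]
tcp_rot: [-3.142, -0.0, -0.0]
wrist_force: [-0.9, 1.0, 6.2]
finger_gap: 39.5
grip_force: 20.0
```

Request:
{"api": "step_arm", "payload": {"fingers": [3.5, 3.5, 3.5, 3.5, 3.5, 3.5, 3.5, 3.5], "travel": [[0, 0, -1], [0, 0, -2], [0, 0, -2.5], [0, 0, -2.5], [0, 0, -2.5], [0, 0, -1.5], [0, -1, -0.5], [0, -2, 0]], "turn": [0, 0, 0, 0, 0, 0, 0, 0]}}

```text
time_s: 4.15
eef_pos: [453.9, -213.7, 139.9]
tcp_rot: [3.14, -0.002, -0.003]
wrist_force: [0.7, 0.3, -0.6]
finger_gap: 39.3
grip_force: 20.0
```

Request:
{"api": "step_arm", "payload": {"fingers": [3.5, 3.5, 3.5, 3.5, 3.5, 3.5, 3.5, 3.5], "travel": [[0, -3, 0], [0, -3.5, 0], [0, -3.5, 0], [0, -3.5, 0], [0, -3.5, 0], [0, -3, 0], [0, -2, 0], [0, -1, 0]], "turn": [0, 0, 0, 0, 0, 0, 0, 0]}}

```text
time_s: 4.82
eef_pos: [452.8, 20.8, 138.2]
tcp_rot: [-3.141, 0.001, 0.003]
wrist_force: [-0.3, -0.0, 0.2]
finger_gap: 39.3
grip_force: 20.0
```

Request:
{"api": "step_arm", "payload": {"fingers": [3.5, 3.5, 3.5, 3.5, 3.5, 3.5, 3.5, 3.5], "travel": [[0, 0, 0], [0, 0, 0], [0, 0, 0], [0, 0, 0], [0, 0, 0], [0, 0, 0], [0, 0, 0], [0, 0, 0]], "turn": [0, 0, 0, 0, 0, 0, 0, 0]}}

```text
time_s: 5.48
eef_pos: [453.7, 17.2, 138.5]
tcp_rot: [-3.142, 0.0, -0.001]
wrist_force: [0.6, -0.1, -1.0]
finger_gap: 39.7
grip_force: 20.0
```

```bash
python3 - <<'E'
from h import *
a=camera("wrist");s=state()
print(s["eef_pos"],s["tcp_rot"],s["joint_positions"])
cv2.imwrite("pics/d.png",cv2.resize(a,(800,600),interpolation=cv2.INTER_CUBIC))
E
```

```text
[453.65466365  17.33268708 138.52146549] [-3.14156047e+00 -3.39994086e-05 -4.85290344e-04] [ 0.09687853  0.16228965 -0.30168314  2.13711776  0.06389334  0.85036798
 -1.81453532]
```

View pics/d.png

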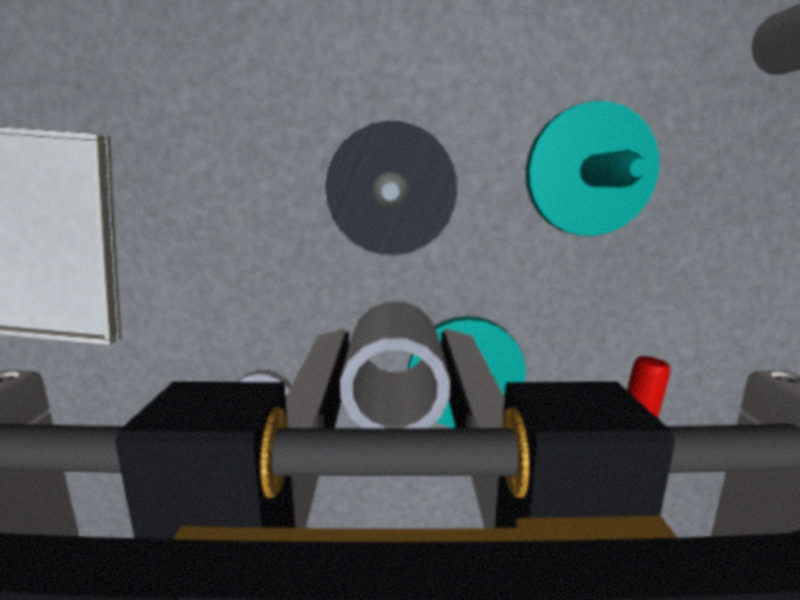

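The gauge is nearly below the camera: base centre at (391,188), post tip (390,190). The sleeve's top rim is centred at about (395,387).

```bash
python3 - <<'E'
from h import *
p=camera_params("wrist")
for n,u,v,z in [("base",391.5,188,12),("tip",390.5,190,67),("sleeve",395,387,174.9),("topedge",395,338,174.9),("L",340,385,174.9),("R",450,385,174.9),("tray",102,135,15),("tray",112,343,15)]: print(n,at(p,u*.64,v*.64,z))
print(state()["eef_pos"])
E
```

```text
base [521.1  18.8  12. ]
tip [520.5  19.   67. ]
sleeve [454.2  16.6 174.9]
topedge [472.6  16.6 174.9]
L [455.   36.1 174.9]
R [455.   -2.8 174.9]
tray [557.  211.3  15. ]
tray [410.3 226.7  15. ]
[453.65466365  17.33268708 138.52146549]
```

Request:
{"api": "step_arm", "payload": {"fingers": [3.5, 3.5, 3.5, 3.5, 3.5, 3.5, 3.5, 3.5], "travel": [[1, -0.2, 0], [2, 0, 0], [2, 0, 0], [1.2, 0, 0], [0.5, 0, 0.5], [0, 0, 1], [0, 0, 1.5], [0, 0, 1]], "turn": [0, 0, 0, 0, 0, 0, 0, 0]}}

```text
time_s: 6.2
eef_pos: [519.2, 19.4, 96.6]
tcp_rot: [3.141, 0.002, -0.0]
wrist_force: [-1.5, -0.5, -0.1]
finger_gap: 39.6
grip_force: 20.0
```

Request:
{"api": "step_arm", "payload": {"fingers": [3.5, 3.5, 3.5, 3.5, 3.5, 3.5, 3.5, 3.5], "travel": [[0, 0, 0.5], [0, 0, 0.5], [0, 0, 0], [0, 0, 0], [0, 0, 0.3], [0, 0, 0.5], [0, 0, 0.5], [0, 0, 0.5]], "turn": [0, 0, 0, 0, 0, 0, 0, 0]}}

```text
time_s: 6.87
eef_pos: [520.7, 19.5, 70.1]
tcp_rot: [-3.142, -0.0, -0.0]
wrist_force: [-0.2, -0.2, -0.3]
finger_gap: 39.4
grip_force: 20.0
```

Request:
{"api": "step_arm", "payload": {"fingers": [3.5, 3.5, 3.5, 3.5, 3.5, 3.5, 3.5, 3.5], "travel": [[0, 0, 0.5], [0, 0, 0.5], [0, 0, 0.5], [0, 0, 0.5], [0, 0, 0.5], [0, 0, 0.5], [0, 0, 0.5], [0, 0, 0.3]], "turn": [0, 0, 0, 0, 0, 0, 0, 0]}}

```text
time_s: 7.53
eef_pos: [520.5, 19.5, 31.8]
tcp_rot: [-3.142, 0.0, -0.0]
wrist_force: [-0.0, 0.9, -0.0]
finger_gap: 39.5
grip_force: 20.0
```

Request:
{"api": "step_arm", "payload": {"fingers": [3.5, 3.5, 3.5, 3.5, 3.5, 3.5, 3.5, 3.5], "travel": [[0, 0, 0.2], [0, 0, 0.1], [0, 0, 0.1], [0, 0, 0.1], [0, 0, 0.1], [0, 0, 0], [0, 0, 0], [0, 0, 0]], "turn": [0, 0, 0, 0, 0, 0, 0, 0]}}

```text
time_s: 8.2
eef_pos: [520.7, 19.5, 26.6]
tcp_rot: [-3.142, -0.0, -0.0]
wrist_force: [0.9, 0.2, 0.3]
finger_gap: 39.9
grip_force: 20.0
```

Request:
{"api": "step_arm", "payload": {"fingers": [3.5, 3.5, 3.5, 3.5, 6.5, 6.5, 6.5, 6.5], "travel": [[0, 0, 0.05], [0, 0, 0.05], [0, 0, 0], [0, 0, 0], [0, 0, 0], [0, 0, 0], [0, 0, 0], [0, 0, 0]], "turn": [0, 0, 0, 0, 0, 0, 0, 0]}}

```text
time_s: 8.87
eef_pos: [520.6, 19.5, 25.4]
tcp_rot: [-3.142, 0.0, -0.0]
wrist_force: [-1.2, -0.3, 0.3]
finger_gap: 62.8
grip_force: 0.0
```

Request:
{"api": "step_arm", "payload": {"fingers": [6.5, 6.5, 6.5, 6.5, 6.5, 6.5, 6.5, 6.5], "travel": [[0, 0, 0], [0, 0, 0], [0, 0, -0.5], [0, 0, -1], [0, 0, -2], [0, 0, -2.5], [0, 0, -2.5], [0, 0, -2]], "turn": [0, 0, 0, 0, 0, 0, 0, 0]}}

```text
time_s: 9.53
eef_pos: [521.0, 19.7, 133.2]
tcp_rot: [-3.141, -0.002, -0.0]
wrist_force: [0.9, -0.7, 0.3]
finger_gap: 65.1
grip_force: 0.0
```

Request:
{"api": "step_arm", "payload": {"fingers": [8, 8, 8, 8, 8, 8, 8, 8], "travel": [[0, 1.5, -0.6], [0.5, 3, 0], [0.5, 3.7, 0], [0.5, 3.7, 0], [0.5, 3.7, 0], [0.5, 3.7, 0], [0.5, 3.7, 0], [1, 3.3, 0]], "turn": [0, 0, 0, 0, 0, 0, 0, 0]}}

```text
time_s: 10.2
eef_pos: [559.8, -246.3, 137.7]
tcp_rot: [3.141, -0.0, -0.001]
wrist_force: [1.4, -0.0, -0.6]
finger_gap: 80.1
grip_force: 0.0
```

Request:
{"api": "step_arm", "payload": {"fingers": [8, 8, 8, 8, 8, 8, 8, 8], "travel": [[0, 0, 0], [0, 0, 0], [0, 0, 0], [0, 0, 0], [0, 0, 0], [0, 0, 0], [0, 0, 0], [0, 0, 0]], "turn": [0, 0, 0, 0, 0, 0, 0, 0]}}

```text
time_s: 10.87
eef_pos: [560.7, -243.1, 136.6]
tcp_rot: [-3.142, -0.0, 0.0]
wrist_force: [-0.2, 0.1, -0.2]
finger_gap: 79.8
grip_force: 0.0
```

```bash
python3 - <<'E'
from h import *
a=camera("wrist");s=state();b=camera("scene")
print(s["eef_pos"],s["tcp_rot"])
w=cv2.resize(b[130:230,220:340],(400,333),interpolation=cv2.INTER_CUBIC)
c=cv2.resize(a,(800,600),interpolation=cv2.INTER_CUBIC); c[267:,400:]=w
cv2.imwrite("pics/e.png",c)
E
```

```text
[ 560.64933776 -243.20621805  136.56793265] [-3.14153134e+00 -5.13273384e-05  2.45714036e-04]
```

View pics/e.png

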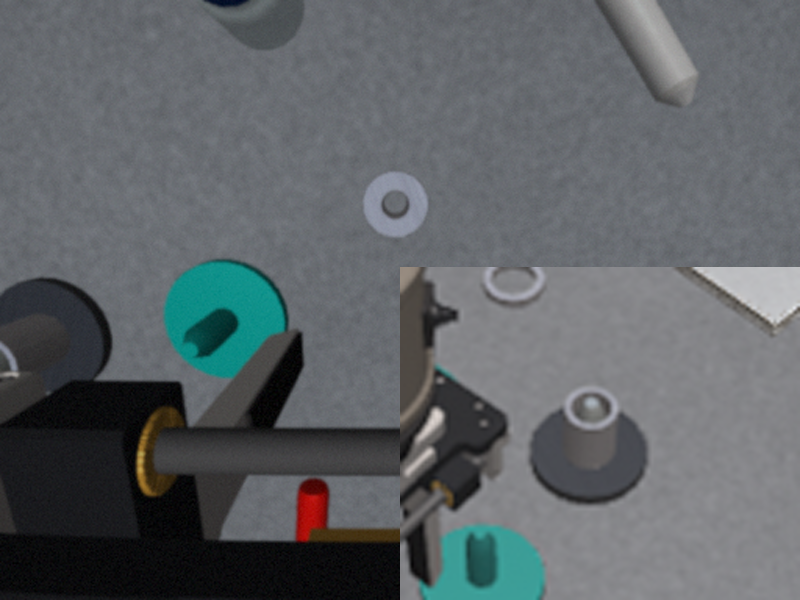

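The tight sleeve's top centre is at (395,204). The inset shows the wide sleeve sitting flat on the dark base, with the post inside it.

```bash
python3 - <<'E'
from h import *
p=camera_params("wrist");print(at(p,395.5*.64,204*.64,50),state()["eef_pos"])
E
```

```text
[ 619.2 -244.4   50. ] [ 560.59764648 -243.31731156  136.53434358]
```

Request:
{"api": "step_arm", "payload": {"fingers": [8, 8, 8, 8, 8, 8, 8, 8], "travel": [[1.5, 0.1, 0], [2.5, 0, 0], [1.3, 0, 0], [0.55, 0, 1], [0, 0, 2], [0, 0, 2], [0, 0, 2], [0, 0, 1.5]], "turn": [0, 0, 0, 0, 0, 0, 0, 0]}}

```text
time_s: 11.63
eef_pos: [617.6, -244.3, 49.0]
tcp_rot: [-3.141, 0.002, -0.0]
wrist_force: [0.4, -0.5, 1.2]
finger_gap: 79.5
grip_force: 0.0
```

Request:
{"api": "step_arm", "payload": {"fingers": [8, 8, 8, 8, 8, 8, 3.5, 3.5], "travel": [[0, 0, 1.2], [0, 0, 1.2], [0, 0, 0.9], [0, 0, 0.5], [0, 0, 0], [0, 0, 0], [0, 0, 0], [0, 0, 0]], "turn": [0, 0, 0, 0, 0, 0, 0, 0], "newtons": 20}}

```text
time_s: 12.3
eef_pos: [619.6, -244.7, 14.3]
tcp_rot: [3.141, -0.001, -0.0]
wrist_force: [-0.1, 0.5, 0.8]
finger_gap: 69.8
grip_force: 0.0
```

Request:
{"api": "step_arm", "payload": {"fingers": [3.5, 3.5, 3.5, 3.5, 3.5, 3.5, 3.5, 3.5], "travel": [[0, 0, 0], [0, 0, 0], [0, 0, 0], [0, 0, 0], [0, 0, 0], [0, 0, 0], [0, 0, 0], [0, 0, 0]], "turn": [0, 0, 0, 0, 0, 0, 0, 0]}}

```text
time_s: 12.97
eef_pos: [619.2, -244.5, 13.6]
tcp_rot: [-3.141, -0.0, -0.0]
wrist_force: [-1.2, 1.4, 2.8]
finger_gap: 38.7
grip_force: 20.0
```

Request:
{"api": "step_arm", "payload": {"fingers": [3.5, 3.5, 3.5, 3.5, 3.5, 3.5, 3.5, 3.5], "travel": [[0, 0, -1], [0, 0, -2], [0, 0, -3], [0, 0, -3], [0, 0, -3], [0, -1, -1.5], [-0.5, -2, -1], [-0.8, -2.5, 0]], "turn": [0, 0, 0, 0, 0, 0, 0, 0]}}

```text
time_s: 13.63
eef_pos: [607.1, -190.0, 161.0]
tcp_rot: [3.14, -0.003, -0.002]
wrist_force: [0.7, 0.3, -1.3]
finger_gap: 39.3
grip_force: 20.0
```

Request:
{"api": "step_arm", "payload": {"fingers": [3.5, 3.5, 3.5, 3.5, 3.5, 3.5, 3.5, 3.5], "travel": [[-0.8, -3.5, 0], [-0.8, -3.5, 0], [-0.8, -3.5, 0], [-0.8, -3.5, 0], [-0.8, -3.5, 0], [-0.8, -3.5, 0], [-0.8, -3.5, 0], [-0.8, -3.5, 0]], "turn": [0, 0, 0, 0, 0, 0, 0, 0]}}

```text
time_s: 14.3
eef_pos: [541.0, 92.4, 158.6]
tcp_rot: [3.142, 0.0, 0.0]
wrist_force: [1.3, 0.4, -1.2]
finger_gap: 38.9
grip_force: 20.0
```

Request:
{"api": "step_arm", "payload": {"fingers": [3.5, 3.5, 3.5, 3.5, 3.5, 3.5, 3.5, 3.5], "travel": [[-0.8, -3.5, 0], [-0.8, -3.5, 0], [-0.8, -3.5, 0], [-0.8, -3.5, 0], [-0.8, -3, 0], [-0.8, -1.5, 0], [-0.4, -0.6, 0], [0, 0, 0]], "turn": [0, 0, 0, 0, 0, 0, 0, 0]}}

```text
time_s: 14.97
eef_pos: [488.7, 283.1, 158.4]
tcp_rot: [-3.142, 0.001, 0.003]
wrist_force: [-0.7, 0.2, -1.2]
finger_gap: 39.1
grip_force: 20.0
```

```bash
python3 - <<'E'
from h import *
a=camera("wrist");s=state()
print(s["eef_pos"],s["tcp_rot"],s["joint_positions"],s["finger_gap"])
cv2.imwrite("pics/f.png",cv2.resize(a,(800,600),interpolation=cv2.INTER_CUBIC))
E
```

```text
[489.69500446 281.46444988 158.42872477] [3.14115262e+00 2.45670796e-04 9.01192889e-04] [-0.31804251  0.32211876 -0.38411725  1.88361245  0.1452166   0.96334127
 -2.33739436] 39.68285209950484
```

View pics/f.png

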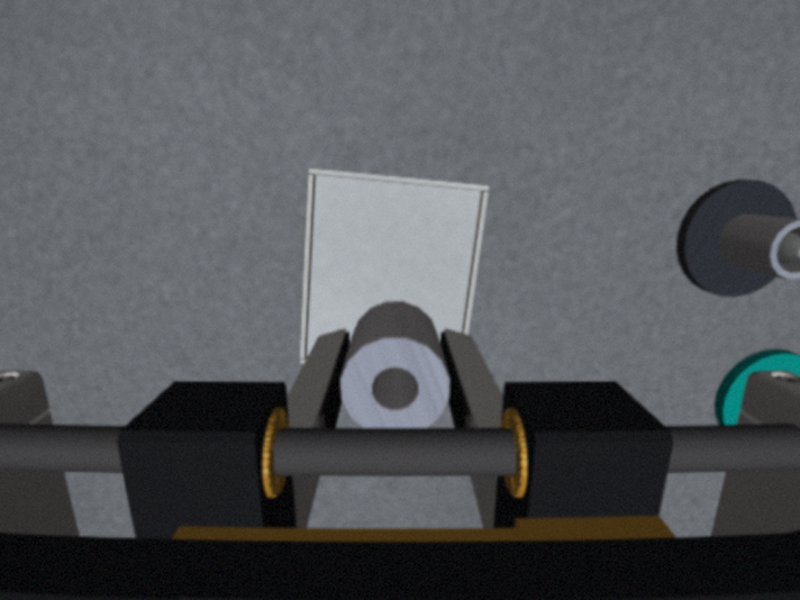

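The sleeve is held over the tray, whose visible corners are (311,170), (487,187) and (303,362). It is centred sideways.

Request:
{"api": "step_arm", "payload": {"fingers": [3.5, 3.5, 3.5, 3.5, 3.5, 3.5, 3.5, 3.5], "travel": [[0, 0, 1], [0, 0, 2], [0, 0, 2.5], [0, 0, 2.5], [0, 0, 2], [0, 0, 1.5], [0, 0, 1], [0, 0, 0.7]], "turn": [0, 0, 0, 0, 0, 0, 0, 0]}}

```text
time_s: 15.68
eef_pos: [490.2, 279.9, 25.0]
tcp_rot: [3.141, 0.001, -0.002]
wrist_force: [0.4, 0.3, -0.1]
finger_gap: 38.9
grip_force: 20.0
```

Request:
{"api": "step_arm", "payload": {"fingers": [3.5, 3.5, 3.5, 3.5, 3.5, 3.5, 3.5, 3.5], "travel": [[0, 0, 0.3], [0, 0, 0.2], [0, 0, 0.1], [0, 0, 0.1], [0, 0, 0.1], [0, 0, 0], [0, 0, 0], [0, 0, 0]], "turn": [0, 0, 0, 0, 0, 0, 0, 0]}}

```text
time_s: 16.35
eef_pos: [490.3, 281.6, 18.8]
tcp_rot: [-3.141, -0.0, -0.0]
wrist_force: [-1.2, -0.4, -1.4]
finger_gap: 39.3
grip_force: 20.0
```

Request:
{"api": "step_arm", "payload": {"fingers": [3.5, 3.5, 3.5, 3.5, 6, 6, 6, 6], "travel": [[0, 0, 0.05], [0, 0, 0.05], [0, 0, 0], [0, 0, 0], [0, 0, 0], [0, 0, 0], [0, 0, 0], [0, 0, 0]], "turn": [0, 0, 0, 0, 0, 0, 0, 0]}}

```text
time_s: 17.02
eef_pos: [490.2, 281.5, 17.5]
tcp_rot: [-3.142, -0.0, -0.0]
wrist_force: [-0.4, 0.1, 0.1]
finger_gap: 58.8
grip_force: 0.0
```

Request:
{"api": "step_arm", "payload": {"fingers": [6, 6, 6, 6, 6, 6, 6, 6], "travel": [[0, 0, 0], [0, 0, 0], [0, 0, -0.5], [0, 0, -1], [0, 0, -2], [0, 0, -3], [0, 0, -3], [0, 0, -3]], "turn": [0, 0, 0, 0, 0, 0, 0, 0]}}

```text
time_s: 17.68
eef_pos: [489.9, 281.5, 144.8]
tcp_rot: [-3.141, -0.0, 0.0]
wrist_force: [0.5, 0.2, 0.4]
finger_gap: 59.8
grip_force: 0.0
```

Request:
{"api": "step_arm", "payload": {"fingers": [6, 6, 6, 6, 6, 6, 6, 6], "travel": [[0, 0, -2], [0, 0, -1], [0, 0, 0], [0, 0, 0], [0, 0, 0], [0, 0, 0], [0, 0, 0], [0, 0, 0]], "turn": [0, 0, 0, 0, 0, 0, 0, 0]}}

```text
time_s: 18.35
eef_pos: [489.9, 281.3, 171.6]
tcp_rot: [3.141, 0.001, -0.0]
wrist_force: [0.5, -0.2, 0.1]
finger_gap: 60.1
grip_force: 0.0
```

```bash
python3 - <<'E'
from h import *
a=camera("side");b=camera("wrist")
w=cv2.resize(a[170:300,170:330],(400,325),interpolation=cv2.INTER_CUBIC)
c=cv2.resize(b,(400,300)); o=np.zeros((325,800,3),np.uint8);o[:,:400]=w;o[:300,400:]=c
cv2.imwrite("pics/g.png",o)
E
```

```text
(no output)
```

View pics/g.png

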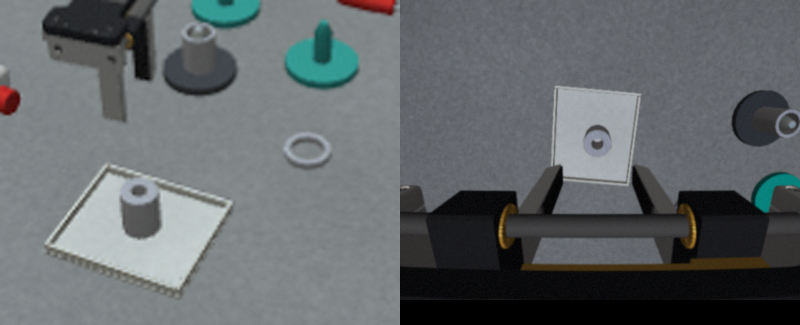

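The tight sleeve stands upright mid-tray at (140,207), and the wide one sits home on the gauge at (200,52). The gripper is clear of both.

```bash
python3 -c "
from station import hand_in; print(hand_in())"
```

```text
the job is handed in; nothing more can be done
None
```

The job is handed in: the wide sleeve sits flat on the gauge's base over the post, the tight sleeve stands upright in the tray, and both are released.

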